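# Lift the tube block out of the dry heater and hold it while the well is wiped

## Robot

A 6-joint arm with a two-finger parallel gripper is mounted at the origin on the work surface. World frame = base frame: x ahead of the robot, y to its left, z up, the work surface at z = 0. Lengths are in mm, angles in rad, forces in N, time in s.
With the tool pointing down it reaches from about 350 to 975 mm from the base axis. Payload 7.1 kg.
Tool frame: the origin (TCP) lies between the finger pads, 19 mm behind the fingertips; this is the grasp point; z points along the fingers, y is the line along which they close (so a half turn about z gives the same grasp; the last joint's range is limited). The gripper opens to 88 mm and grips with 3 to 60 N. Pads are 20 mm wide; open, the fingers measure 115 mm over their backs; the gripper's body (75 mm by 178 mm) begins 61 mm behind the grasp point.
Start: joints at [-1.268, 0.423, 1.63, -0, 1.089, -0.019], TCP at [197.689, -592.895, 241.375] pointing down, gripper open.
Joint ranges: [-3, 3], [-0.9, 2.11], [0.09, 2.58], [-1.31, 4.45], [0.11, 2.69], [-2.54, 2.54]. Speed limits (rad/s): [2.39, 2.39, 3.01, 3.14, 3.14, 3.14].

## Interface

Orientations are given as a rotation vector (axis times angle).
In Python, from workcell import ctrl gives the robot as it stands.
- The arm moves only by the shell command python3 jog.py 'ROWS' [OPENING]. ROWS is a JSON object with one list for each field, all of the same length, 1 to 5, a row being the entries at one place: sx, sy, sz (the shift in units of 100 mm), rx, ry, rz (a rotation vector in units of 0.2 rad); each row shifts and turns the commanded pose from where the row before left it, along the tool's axes as they then stand; what a row does not reach is not made up. A row lasts 1/12 s, in which the tool goes at most 41.7 mm and 0.125 rad, less where a joint would pass 70% of its speed; a pose out of reach is approached as far as the arm can. OPENING is the finger opening in mm, set as the command begins (- or left out keeps the last). The fingers move at their own pace and stop on an object; the grip force is fixed at half the most. Time passes only in rows, so rows that do not move let the fingers close. It prints the time, the measured TCP pose, the force, the opening and the grip force at its end. Input that does not fit is refused with a message, and nothing moves.
- ctrl.get_obs(): the state, without advancing time (a new reading comes with each control period).
- ctrl.get_image(name): name is "scene" or "top"; returns a dict with "img" (400x640x3 uint8, red, green, blue), "fx", "fy", "cx", "cy" (pixels), "R" (3x3) and "t" (3): a world point X has camera coordinates R X + t. Camera axes: x right, y down, z forward; pixel columns grow to the right and rows downward; lengths in mm; the calibration is good to about 2 mm. A picture is of the moment at which its call begins. There is no depth.
- ctrl.close_job(): hands the job in; it is judged then, once.
The state is a dict: "t": time; "qpos": joint angles; "qvel": joint speeds; "joint_torque": joint torques, N m; "ee_pos": TCP position; "orientation": TCP orientation; "ft_force": force on the tool from outside, world axes, zero at the start; "moment": the same for the moment, N m; "width": finger opening in mm; "grasp_force": force on a finger pad.
Only numpy, scipy, OpenCV 4.12 (cv2) and the standard library are available. Lean on these libraries where they do the work, as an engineer would, in place of code of your own. Each camera call takes 0.05 s, during which the arm holds its last target. There are 200 camera calls.

## Task

Something has leaked under the tube block of the dry block heater and I need to wipe out the well. Fold the clear hood right back to its stop and leave it there, then lift the block with its tubes out by its T-handle without tipping it, and finish while still holding it in the gripper, level and still, straight above the well with its underside about 8 cm over the heater's top so that my hand fits beneath. Leave the tube rack, the tip box and the mini centrifuge where they are.

Things in the scene. Friction and masses are not known exactly. Their poses are not given: they have to be found in the camera images.
- heater: white dry block heater, fixed, 230 deep (x) x 170 wide (y) x 85 high to its flat top, blue sloped control panel at its front (own -x, towards the robot). Origin: centre of its underside; x to its rear, y to its left, z up. Its open well is 68 x 92 and 45 deep, centred 35 behind the origin; the block in it has 2 play on each side
- hood (a joint): opening angle of the heater's clear hood in rad: 0 is shut, 1.75 (100 degrees) is folded right back to its stop. A stiff hinge: the hood stays at any angle; turning it takes about 3 N at the grip. It starts shut or a little ajar
- hood_grip (a point): point to pinch on the blue grip that sticks 37 out of the hood's front wall, 22 wide (y), 14 thick; this point is 24 out. Hood shut: 36 above the heater's top, free on both sides and below. In the hood's frame it lies 149 ahead (-x) of the hinge line and 33 above; with the hood right back the grip points up, about 240 above the bench. Its axes turn with the hood
- hood_hinge (a point): middle of the hinge line at the rear of the heater's top (100 behind the heater's origin, 88 above the bench); the line runs along the heater's y, the hood opens up and to the rear. The hood is a clear box open below, 125 deep, 128 wide, 66 high, reaching forward from the hinge line when shut
- block: aluminium heating block with 12 tube holes and a T-handle screwed into its middle, 64 (x) x 88 (y) x 48 high without the handle, about 0.6 kg, loose, standing in the well with its top 3 above the heater's top. Origin: centre of its underside, 40 above the bench at the start; axes as the heater's
- t_handle (a point): centre of the black crossbar of the block's T-handle: the bar runs along the block's x, 58 long, 12 wide (y), 14 high, on an 8 thick steel stem; 92 above the block's underside (132 above the bench at the start) and 44 above its top, with 37 free under the bar. The tube caps beside it stand only 5 above the block's top
- well (a point): centre of the well's mouth, level with the heater's flat top (85 above the bench)
- tube_red: loose capped sample tube, red cap 13 across, 39 long in all, standing in the block's hole at x -21, y -16 (block frame); origin at its lower tip, 14 above the block's underside when seated. It rests in its hole by its collar and comes along with the block
- tube_green: loose capped sample tube, green cap 13 across, 39 long in all, standing in the block's hole at x 0, y 34 (block frame); origin at its lower tip, 14 above the block's underside when seated. It rests in its hole by its collar and comes along with the block
- tube_yellow: loose capped sample tube, yellow cap 13 across, 39 long in all, standing in the block's hole at x 21, y 16 (block frame); origin at its lower tip, 14 above the block's underside when seated. It rests in its hole by its collar and comes along with the block
- tube_white: loose capped sample tube, white cap 13 across, 39 long in all, standing in the block's hole at x 21, y -34 (block frame); origin at its lower tip, 14 above the block's underside when seated. It rests in its hole by its collar and comes along with the block
- tube_rack: red-pink tube rack, a box 165 x 90 x 52 high with holes in its top; origin at the centre of its underside. A bystander
- tip_box: blue pipette-tip box with a clear lid, 122 x 84 x 95 high; origin at the centre of its underside. A bystander
- minifuge: round mini centrifuge, white base and dark blue dome, 132 across, 93 high; origin at the centre of its underside. A bystander

How it is judged (in metres and radians):
On the way:
1. the hood is folded right back, the block still in its well (value of joint hood above 1.6 rad and z of block in the frame of heater below 0.06 m), for 0.2 s.
At the end, for the whole second after the job is handed in: Hood beyond 1.6 rad; block held by its T-handle (over 2 N, TCP within 45 mm), not touching heater or hood, underside 50-115 mm above the heater's top, centre within 30 mm of the well's, tilt under 0.10 rad, still (0.02 m/s, 0.15 rad/s); tubes within 8 mm of seated (value of joint hood above 1.6 rad and z of block in the frame of well between 0.05 and 0.115 m and horizontal distance between block and well below 0.03 m and angle between block's own z axis and vertical below 0.1 rad and linear speed of block below 0.02 m/s and angular speed of block below 0.15 rad/s and contact force between block and the fingers above 2 N and distance between the grasp point and t_handle below 0.045 m and contact force between block and heater below 0.1 N and z of tube_red in the frame of block between 0.006 and 0.022 m and z of tube_green in the frame of block between 0.006 and 0.022 m and z of tube_yellow in the frame of block between 0.006 and 0.022 m and z of tube_white in the frame of block between 0.006 and 0.022 m); the arm keeps its last pose, push and grip.
It fails at once if the block with its tubes is tipped by more than 0.3 rad (angle between block's own z axis and vertical above 0.3 rad).
It fails at once if the tube rack is shifted by more than 20 mm or tipped (distance of tube_rack from where it was at the start of the episode above 0.02 m or angle between tube_rack's own z axis and vertical above 0.25 rad).
It fails at once if the tip box is shifted by more than 20 mm or tipped (distance of tip_box from where it was at the start of the episode above 0.02 m or angle between tip_box's own z axis and vertical above 0.25 rad).
It fails at once if the minifuge is shifted by more than 20 mm or tipped (distance of minifuge from where it was at the start of the episode above 0.02 m or angle between minifuge's own z axis and vertical above 0.25 rad).
It also fails if it takes over 54 s, if anything falls off the work surface, if the arm or the gripper's body presses on something with over 40 N, if the wrist force passes 120 N, or if a joint passes its speed limit or range.

## Working session

There is one attempt and no reset: what is moved stays moved. The work goes in short steps, Python scripts to look and compute and a shell command to move; the robot and the scene stay as the last step left them, time stands still between calls to the robot, and variables do not carry over. Pictures are saved under pics/ and viewed, at most 10 in all, crops included, and the job is handed in when it is done.

```bash
mkdir -p pics; ls; python3 - <<'E'
from workcell import ctrl
import cv2,numpy as np
for n in("scene","top"):
    d=ctrl.get_image(n); cv2.imwrite(f"pics/{n}0.png",d["img"][:,:,::-1]); np.savez(f"pics/{n}0.npz",**d)
    R,t=np.array(d["R"]),np.array(d["t"]); print(n,d["fx"],d["cx"],d["cy"],(-R.T@t).round(),R.round(3).tolist())
o=ctrl.get_obs(); print(o)
E
```

```text
jog.py
pics
workcell.py
scene 361.36820938509527 313.8919323640131 204.3933860295048 [ 911. -179.  894.] [[0.635, 0.773, -0.008], [0.656, -0.545, -0.522], [-0.408, 0.326, -0.853]]
top 370.2129015652591 320.28518625613407 200.45407615261337 [ 447.  125. 1173.] [[-0.029, -1.0, -0.002], [-0.998, 0.029, -0.059], [0.059, 0.0, -0.998]]
{'t': 0.1, 'qpos': array([-1.26799522e+00,  4.23760383e-01,  1.63058757e+00, -1.80423437e-05,
        1.08861479e+00, -1.89965542e-02]), 'qvel': array([ 0.00053981, -0.00219854, -0.00206844, -0.00073692,  0.00034929,
       -0.00056746]), 'joint_torque': array([ 1.95108032e-04, -5.45609057e+01, -2.74325395e+01,  6.44625351e-02,
        1.88079744e-02, -1.75389005e-05]), 'ee_pos': array([ 197.55227137, -592.46213909,  240.69215917]), 'orientation': array([-3.09967616e+00, -5.03096451e-01,  3.29074311e-04]), 'ft_force': array([ 1.15551427,  0.13427031, -0.66162091]), 'moment': array([-0.03899452, -0.07098841, -0.02546634]), 'grasp_force': 0.0, 'width': 87.83632869568544}
```

View pics/scene0.png

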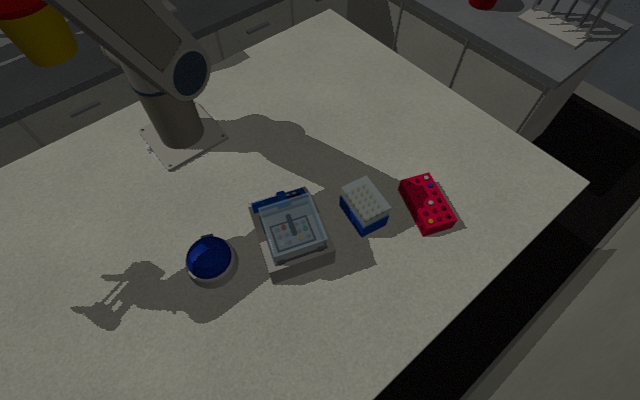

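View pics/top0.png

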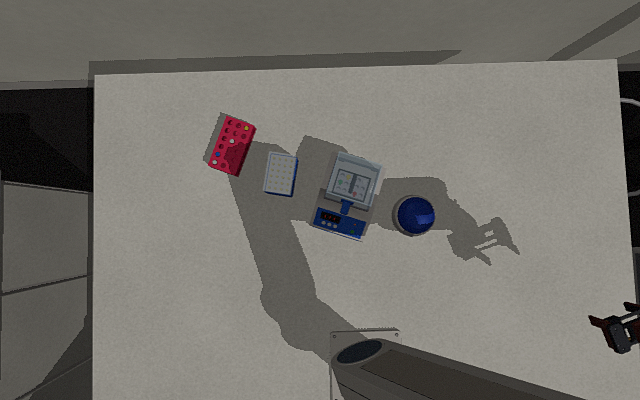

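The heater sits around (345,195) in the top view, with the minifuge at its right (415,215) and the tip box at its left. In the scene view the heater is around (293,230). I'll take enlarged crops.

```bash
python3 - <<'E'
import cv2,numpy as np
a=cv2.imread("pics/top0.png")[130:250,290:450]; b=cv2.imread("pics/scene0.png")[170:290,230:350]
def up(a,k): return cv2.resize(np.clip(a.astype(float)*1.3,0,255).astype(np.uint8),None,fx=k,fy=k,interpolation=cv2.INTER_CUBIC)
cv2.imwrite("pics/topc.png",up(a,5)); cv2.imwrite("pics/scenec.png",up(b,5))
E
```

```text
(no output)
```

View pics/topc.png

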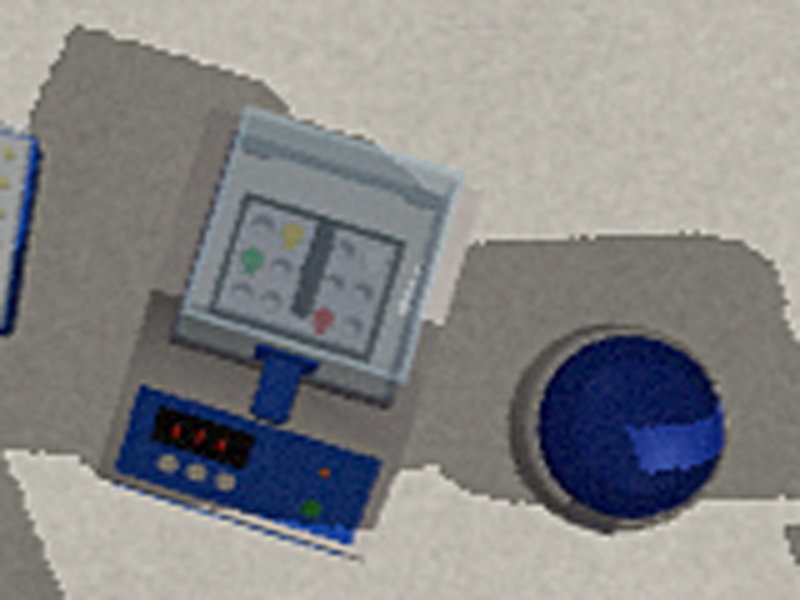

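View pics/scenec.png

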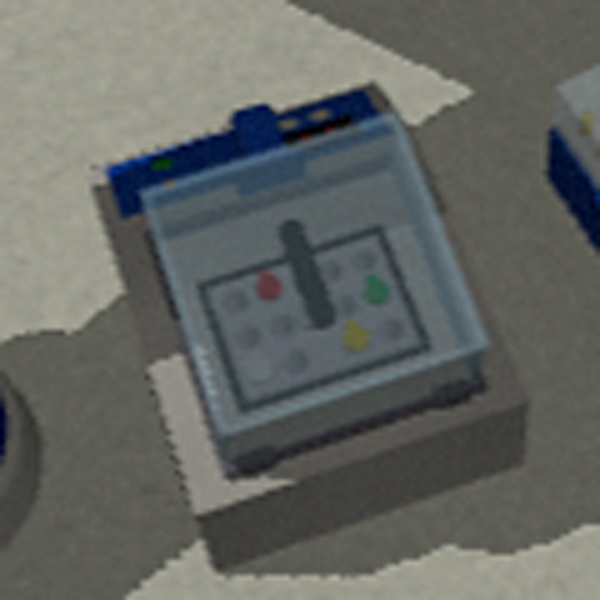

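The crops show the bar, the caps, the well edge and the grip in both views, and the hood looks shut or slightly ajar. In the top crop the bar runs (303,310)–(322,228), and in the scene crop (292,230)–(320,318). I'll triangulate these points.

```bash
cat > h.py <<'E'
import numpy as np,cv2
def ray(d,p):
    R,t=np.array(d["R"]),np.array(d["t"]); v=R.T@np.array([(p[0]-d["cx"])/d["fx"],(p[1]-d["cy"])/d["fy"],1]); return -R.T@t,v/np.linalg.norm(v)
def tri(d1,p1,d2,p2):
    c1,v1=ray(d1,p1);c2,v2=ray(d2,p2)
    s=np.linalg.lstsq(np.c_[v1,-v2],c2-c1,rcond=None)[0]; a,b=c1+s[0]*v1,c2+s[1]*v2
    return (a+b)/2,np.linalg.norm(a-b)
def plane(d,p,z):
    c,v=ray(d,p); return c+v*(z-c[2])/v[2]
E
python3 - <<'E'
from h import *
T=np.load("pics/top0.npz");S=np.load("pics/scene0.npz")
ft=lambda p:(p[0]/5-.4+290,p[1]/5-.4+130); fs=lambda p:(p[0]/5-.4+230,p[1]/5-.4+170)
P={"barF":((303,310),(292,228)),"barR":((322,228),(320,320)),"green":((253,262),(376,291)),"red":((323,320),(268,287)),"yel":((292,236),(356,337)),
"wRL":((247,198),(427,348)),"wRR":((404,243),(243,408)),"wFR":((368,358),(203,288)),"wFL":((215,312),(380,232)),
"hFL":((180,318),(395,118)),"hFR":((403,383),(143,192)),"hRL":((248,110),(488,348)),"hRR":((462,178),(225,435)),"gripTip":((270,420),(253,106))}
Q={}
for k,(a,b) in P.items():
    x,e=tri(T,ft(a),S,fs(b)); Q[k]=x; print(k,x.round(1),round(e,1))
bar=(Q["barF"]+Q["barR"])/2; w=sum(Q[k] for k in("wRL","wRR","wFR","wFL"))/4
print("bar",bar,"well",w)
y=lambda v:np.degrees(np.arctan2(v[1],v[0]))
print([y(Q[a]-Q[b]) for a,b in(("barR","barF"),("wRL","wFL"),("wRR","wFR"),("hRL","hFL"),("hRR","hFR"))],[y(Q[a]-Q[b])-90 for a,b in(("wRL","wRR"),("wFL","wFR"),("hFL","hFR"),("hRL","hRR"))])
E
```

```text
barF [531.   41.7 135.9] 2.8
barR [576.6  26.3 127.1] 2.6
green [563.7  66.1  89.2] 2.2
red [528.   25.8  90.1] 1.2
yel [578.1  42.4  90.2] 1.5
wRL [602.4  67.8  83. ] 1.6
wRR [572.3 -23.2  88.5] 2.0
wFR [5.055e+02 5.000e-01 8.670e+01] 2.7
wFL [535.8  89.9  84.4] 3.9
hFL [526.3 110.8 160.2] 1.8
hFR [486.8  -9.1 167.4] 1.8
hRL [643.6  69.6 145.5] 3.1
hRR [601.5 -48.7 145.7] 2.8
gripTip [470.   64.  150.4] 4.7
bar [553.76828306  34.03255592 131.53890595] well [553.99743972  33.72330412  85.67133176]
[np.float64(-18.61703218275888), np.float64(-18.310098510033715), np.float64(-19.495925313952995), np.float64(-19.37496789089448), np.float64(-19.03831395791572)] [np.float64(-18.279320566108808), np.float64(-18.72265518064623), np.float64(-18.250067840563105), np.float64(-19.56961614708237)]
```
Yaw ≈ -18.8° (=-0.328). Heater origin = well - 35 along x' . bar z 131.5 ✓., well z 85.7 ✓.

Checks hold: the bar is at z 131.5, the well at z 85.7 and the caps at about 90. Heater yaw is about −18.8°, the well is at (554, 34) and the hood is ajar by about 0.14 rad. That puts the grip point near (480, 59, 141). I'll move above the grip and turn the tool about z to match.

The manual's scale: shifts go in units of 100 mm and turns go in units of 0.2 rad. Converting my numbers, -26.6 mm is -0.266, 23.6 mm is 0.236.

```bash

python3 jog.py '{"sx":[0.236,0.236,0.236,0.236,0.236],"sy":[-0.266,-0.266,-0.266,-0.266,-0.266],"sz":[0,0,0,0,0],"rx":[0,0,0,0,0],"ry":[0,0,0,0,0],"rz":[0,0,0,0,0]}' 60
python3 jog.py '{"sx":[0.236,0.236,0.236,0.236,0.236],"sy":[-0.266,-0.266,-0.266,-0.266,-0.266],"sz":[0,0,0,0,0],"rx":[0,0,0,0,0],"ry":[0,0,0,0,0],"rz":[0,0,0,0,0]}'
python3 jog.py '{"sx":[0.236,0.236,0.236,0.236,0.236],"sy":[-0.266,-0.266,-0.266,-0.266,-0.266],"sz":[0,0,0,0,0],"rx":[0,0,0,0,0],"ry":[0,0,0,0,0],"rz":[0,0,0,0,0]}'
python3 jog.py '{"sx":[0.236,0.236,0.236,0.236,0.236],"sy":[-0.266,-0.266,-0.266,-0.266,-0.266],"sz":[0,0,0,0,0],"rx":[0,0,0,0,0],"ry":[0,0,0,0,0],"rz":[0,0,0,0,0]}'
python3 jog.py '{"sx":[0,0,0,0,0],"sy":[0,0,0,0,0],"sz":[0,0,0,0,0],"rx":[0,0,0,0,0],"ry":[0,0,0,0,0],"rz":[0.55,0.55,0.55,0.55,0.55]}'
python3 jog.py '{"sx":[0,0,0],"sy":[0,0,0],"sz":[0,0,0],"rx":[0,0,0],"ry":[0,0,0],"rz":[0.5,0,0]}'
cat > st.py <<'E'
import sys,numpy as np
from workcell import ctrl
from scipy.spatial.transform import Rotation as Ro
o=ctrl.get_obs(); R=Ro.from_rotvec(o["orientation"]).as_matrix(); p=np.array(o["ee_pos"])
print("p",p.round(1),"q",np.round(o["qpos"],2),"w",round(o["width"],1),"F",np.round(o["ft_force"],1),"yaw",np.degrees(np.arctan2(R[1,0],R[0,0])).round(2),"z",R[:,2].round(3))
if len(sys.argv)>3: print("tool delta",(R.T@(np.array([float(v) for v in sys.argv[1:4]])-p)).round(1))
E
python3 st.py 477.5 60 142
```

```text
t: 0.52
ee_pos: [267.7, -427.6, 241.0]
orientation: [-3.1, -0.502, 0.0]
ft_force: [0.7, 0.2, 0.3]
width: 61.3
grasp_force: 0.0
t: 0.93
ee_pos: [337.5, -264.2, 241.3]
orientation: [-3.101, -0.503, 0.0]
ft_force: [-0.0, 0.0, 0.7]
width: 59.9
grasp_force: 0.0
t: 1.35
ee_pos: [407.5, -100.7, 241.4]
orientation: [3.101, 0.503, -0.0]
ft_force: [0.4, -1.4, 0.4]
width: 60.2
grasp_force: 0.0
t: 1.77
ee_pos: [477.3, 62.9, 241.2]
orientation: [3.101, 0.504, -0.0]
ft_force: [0.2, -0.5, -0.0]
width: 60.2
grasp_force: 0.0
t: 2.18
ee_pos: [476.9, 61.3, 241.1]
orientation: [3.12, -0.365, -0.001]
ft_force: [-0.8, -0.3, 0.1]
width: 60.1
grasp_force: 0.0
t: 2.43
ee_pos: [477.0, 61.1, 241.2]
orientation: [3.1, -0.508, -0.001]
ft_force: [0.2, 0.7, -0.1]
width: 59.8
grasp_force: 0.0
p [477.   61.1 241.2] q [0.1  0.21 1.94 0.   0.99 2.  ] w 59.8 F [ 0.2  0.7 -0.1] yaw -18.63 z [-0. -0. -1.]
tool delta [ 0.8  0.8 99.2]
```

The tool is above the grip with yaw −18.6°. Next I tilt it forward 0.36, descend, and look before closing.

Scaled: 0.12 rad is 0.6.

```bash

python3 jog.py '{"sx":[0,0,0,0],"sy":[0,0,0,0],"sz":[0,0,0,0],"rx":[0,0,0,0],"ry":[0.6,0.6,0.6,0],"rz":[0,0,0,0]}'
python3 jog.py '{"sx":[-0.116,-0.116,-0.116,0],"sy":[0,0,0,0],"sz":[0.309,0.309,0.309,0],"rx":[0,0,0,0],"ry":[0,0,0,0],"rz":[0,0,0,0]}'
python3 st.py 477.5 60 142
python3 - <<'E'
from workcell import ctrl
import cv2,numpy as np
a=ctrl.get_image("top")["img"][130:250,290:450,::-1];b=ctrl.get_image("scene")["img"][150:290,230:350,::-1]
cv2.imwrite("pics/g1.png",np.hstack([cv2.resize(a,(400,300),interpolation=2),cv2.resize(b,(343,400),interpolation=2)[:300]]))
E
```

```text
t: 2.77
ee_pos: [473.4, 61.0, 239.8]
orientation: [2.993, -0.488, 0.545]
ft_force: [-0.2, 0.2, -0.4]
width: 59.9
grasp_force: 0.0
t: 3.1
ee_pos: [475.7, 58.3, 139.3]
orientation: [2.998, -0.487, 0.522]
ft_force: [-1.0, 0.9, -0.4]
width: 59.8
grasp_force: 0.0
p [475.7  58.3 139.3] q [ 0.2   0.3   2.2  -0.49  0.38  2.53] w 59.8 F [-1.   0.9 -0.4] yaw -18.42 z [ 0.32  -0.112 -0.941]
tool delta [ 2.1 -2.2 -2.2]
```

View pics/g1.png

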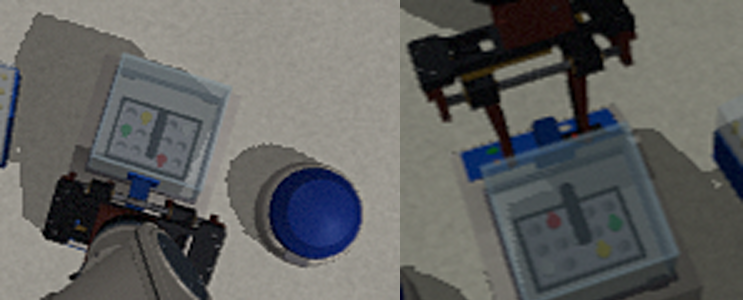

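The fingers straddle the grip as intended, but j6 is near its limit because of the tilt. I'll untilt in place and then close.

```bash

python3 jog.py '{"sx":[0,0,0,0],"sy":[0,0,0,0],"sz":[0,0,0,0],"rx":[0,0,0,0],"ry":[-0.55,-0.55,-0.55,0],"rz":[0,0,0,0]}'
python3 st.py 477.5 60 142
```

```text
t: 3.53
ee_pos: [483.7, 57.8, 147.6]
orientation: [3.087, -0.514, 0.109]
ft_force: [0.6, -0.0, -0.5]
width: 59.8
grasp_force: 0.0
p [483.7  57.8 147.6] q [ 0.11  0.34  2.04 -0.04  0.7   2.05] w 59.8 F [ 0.6 -0.  -0.5] yaw -18.92 z [ 0.067 -0.021 -0.998]
tool delta [-7.  -0.   5.1]
```

```bash

python3 jog.py '{"sx":[-0.07,0],"sy":[0,0],"sz":[0.05,0],"rx":[0,0],"ry":[0,0],"rz":[0,0]}' 0
python3 jog.py '{"sx":[0,0,0,0,0],"sy":[0,0,0,0,0],"sz":[0,0,0,0,0],"rx":[0,0,0,0,0],"ry":[0,0,0,0,0],"rz":[0,0,0,0,0]}'
python3 st.py 477.5 60 142
```

```text
t: 3.7
ee_pos: [470.3, 59.4, 138.3]
orientation: [3.081, -0.513, 0.105]
ft_force: [-1.0, -0.1, 0.9]
width: 50.4
grasp_force: 0.0
t: 4.12
ee_pos: [472.4, 61.7, 138.7]
orientation: [3.085, -0.515, 0.105]
ft_force: [-1.5, 17.1, 1.5]
width: 21.9
grasp_force: 30.0
p [472.4  61.7 138.7] q [ 0.12  0.35  2.06 -0.05  0.67  2.06] w 21.9 F [-1.5 17.1  1.5] yaw -18.94 z [ 0.064 -0.023 -0.998]
tool delta [ 5.6 -0.1 -3. ]
```

Closed on the grip at width 21.9, but about 7 mm too far out and with a 17 N side load. I'll reopen, shift inwards and recentre.

```bash

python3 jog.py '{"sx":[0,0,0,0],"sy":[0,0,0,0],"sz":[0,0,0,0],"rx":[0,0,0,0],"ry":[0,0,0,0],"rz":[0,0,0,0]}' 45
python3 jog.py '{"sx":[0.06,0],"sy":[-0.01,0],"sz":[-0.02,0],"rx":[0,0],"ry":[0,0],"rz":[0,0]}'
python3 st.py 479 59.8 141
python3 jog.py '{"sx":[0,0,0,0,0],"sy":[0,0,0,0,0],"sz":[0,0,0,0,0],"rx":[0,0,0,0,0],"ry":[0,0,0,0,0],"rz":[0,0,0,0,0]}' 0
python3 st.py 479 59.8 141
```

```text
t: 4.45
ee_pos: [471.9, 59.4, 138.3]
orientation: [3.082, -0.512, 0.103]
ft_force: [0.3, -0.6, -1.2]
width: 43.5
grasp_force: 0.0
t: 4.62
ee_pos: [479.3, 58.3, 141.2]
orientation: [3.082, -0.513, 0.106]
ft_force: [0.3, -0.4, 0.0]
width: 45.0
grasp_force: 0.0
p [479.3  58.3 141.2] q [ 0.12  0.35  2.05 -0.05  0.68  2.06] w 45.0 F [ 0.3 -0.4  0. ] yaw -18.88 z [ 0.064 -0.026 -0.998]
tool delta [-0.7 -1.3  0.2]
t: 5.03
ee_pos: [478.3, 59.7, 140.8]
orientation: [3.084, -0.514, 0.105]
ft_force: [0.2, 10.2, 0.5]
width: 21.9
grasp_force: 30.0
p [478.3  59.7 140.8] q [ 0.12  0.35  2.05 -0.05  0.68  2.06] w 21.9 F [ 0.2 10.2  0.5] yaw -18.93 z [ 0.064 -0.024 -0.998]
tool delta [ 0.6 -0.3 -0.1]
```

```bash
python3 - <<'E'
import numpy as np
t=.068;r=154.2;f=np.linspace(.349,1.99,18)
X=-r*np.cos(f);Z=r*np.sin(f);dX=np.diff(X);dZ=np.diff(Z)
print(np.c_[dX*np.cos(t)+dZ*np.sin(t),dX*np.sin(t)-dZ*np.cos(t)].round(1).tolist())
E
```

```text
[[6.7, -13.3], [7.9, -12.6], [9.1, -11.8], [10.2, -10.8], [11.2, -9.8], [12.1, -8.7], [12.9, -7.5], [13.5, -6.2], [14.1, -4.9], [14.5, -3.5], [14.7, -2.1], [14.9, -0.7], [14.9, 0.8], [14.7, 2.2], [14.4, 3.6], [14.0, 5.0], [13.5, 6.3]]
```

```bash

python3 jog.py '{"sx":[0.067,0.079,0.091,0.102,0],"sy":[-0.015,0,0,0,0],"sz":[-0.133,-0.126,-0.118,-0.108,0],"rx":[0,0,0,0,0],"ry":[0,0,0,0,0],"rz":[0,0,0,0,0]}'
python3 st.py; python3 - <<'E'
from workcell import ctrl
import cv2
cv2.imwrite("pics/h1.png",cv2.resize(ctrl.get_image("scene")["img"][120:300,200:380,::-1],(500,500),interpolation=2))
E
```

```text
t: 5.45
ee_pos: [508.3, 49.5, 192.7]
orientation: [3.081, -0.513, 0.104]
ft_force: [-2.0, -2.0, 1.7]
width: 21.7
grasp_force: 30.0
p [508.3  49.5 192.7] q [ 0.09  0.3   1.96 -0.04  0.82  2.02] w 21.7 F [-2.  -2.   1.7] yaw -18.88 z [ 0.063 -0.027 -0.998]
```

View pics/h1.png

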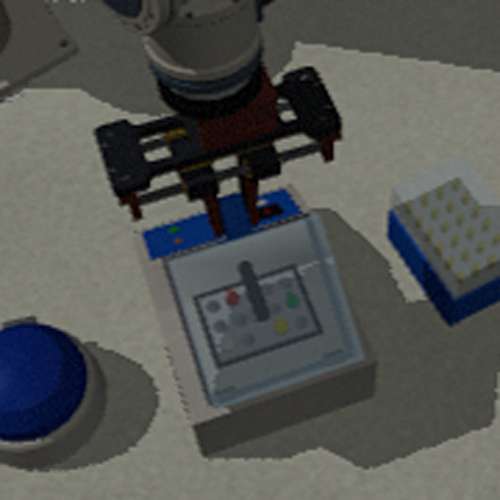

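The hood is coming up with the gripper (front edge at about (270,225)). The side force is gone and 2–3 N remains, matching the hinge resistance. I'll continue the arc.

```bash

python3 jog.py '{"sx":[0.112,0.121,0.129,0.135,0.141],"sy":[0,0,0,0,0],"sz":[-0.098,-0.087,-0.075,-0.062,-0.049],"rx":[0,0,0,0,0],"ry":[0,0,0,0,0],"rz":[0,0,0,0,0]}'
python3 jog.py '{"sx":[0.145,0.147,0.149,0.149],"sy":[0,0,0,0],"sz":[-0.035,-0.021,-0.007,0.008],"rx":[0,0,0,0],"ry":[0,0,0,0],"rz":[0,0,0,0]}'
python3 jog.py '{"sx":[0.147,0.144,0.14,0],"sy":[0,0,0,0],"sz":[0.022,0.036,0.05,0],"rx":[0,0,0,0],"ry":[0,0,0,0],"rz":[0,0,0,0]}'
python3 st.py 676.5 -7.8 229
```

```text
t: 5.92
ee_pos: [563.1, 30.4, 231.3]
orientation: [3.081, -0.512, 0.094]
ft_force: [-3.6, -1.7, -6.4]
width: 22.3
grasp_force: 30.0
t: 6.25
ee_pos: [619.1, 11.1, 241.4]
orientation: [3.081, -0.512, 0.096]
ft_force: [-5.9, -4.0, 1.8]
width: 21.5
grasp_force: 30.0
t: 6.58
ee_pos: [663.4, -4.4, 233.8]
orientation: [3.08, -0.513, 0.104]
ft_force: [-0.3, -7.7, 4.6]
width: 22.1
grasp_force: 30.0
p [663.4  -4.4 233.8] q [-0.01  0.46  1.59 -0.03  1.03  1.9 ] w 22.1 F [-0.3 -7.7  4.6] yaw -18.9 z [ 0.063 -0.028 -0.998]
tool delta [13.1 -1.   5.8]
```

```bash

python3 jog.py '{"sx":[0.11,0,0],"sy":[0,0,0],"sz":[0.052,0,0],"rx":[0,0,0],"ry":[0,0,0],"rz":[0,0,0]}'
python3 st.py; python3 - <<'E'
from workcell import ctrl
import cv2
cv2.imwrite("pics/h2.png",cv2.resize(ctrl.get_image("scene")["img"][120:300,200:380,::-1],(500,500),interpolation=2))
E
```

```text
t: 6.83
ee_pos: [673.4, -7.8, 230.0]
orientation: [3.08, -0.513, 0.106]
ft_force: [1.1, -7.7, 4.7]
width: 22.0
grasp_force: 30.0
p [673.4  -7.8 230. ] q [-0.02  0.48  1.57 -0.03  1.03  1.9 ] w 22.0 F [ 1.1 -7.7  4.7] yaw -18.89 z [ 0.064 -0.028 -0.998]
```

View pics/h2.png

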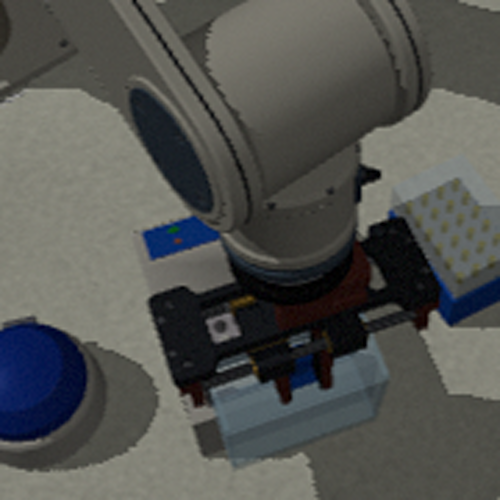

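The hood stands folded back behind the heater with its grip (blue, (300,370)) still between the fingers. The computed angle is about 1.76. I'll push a little further to confirm the stop.

```bash

python3 jog.py '{"sx":[0.05,0,0],"sy":[-0.01,0,0],"sz":[0.025,0,0],"rx":[0,0,0],"ry":[0,0,0],"rz":[0,0,0]}'
python3 st.py
```

```text
t: 7.13
ee_pos: [677.9, -9.4, 228.0]
orientation: [3.078, -0.512, 0.105]
ft_force: [-1.5, -11.1, 4.6]
width: 22.0
grasp_force: 30.0
p [677.9  -9.4 228. ] q [-0.02  0.49  1.56 -0.03  1.03  1.9 ] w 22.0 F [ -1.5 -11.1   4.6] yaw -18.88 z [ 0.063 -0.03  -0.998]
```

```bash

python3 jog.py '{"sx":[0.06,0,0],"sy":[0.03,0,0],"sz":[0.03,0,0],"rx":[0,0,0],"ry":[0,0,0],"rz":[0,0,0]}'
python3 st.py
```

```text
t: 7.38
ee_pos: [682.0, -11.0, 226.3]
orientation: [3.083, -0.513, 0.101]
ft_force: [-9.0, 2.1, 11.9]
width: 21.6
grasp_force: 30.0
p [682.  -11.  226.3] q [-0.02  0.5   1.55 -0.03  1.03  1.89] w 21.6 F [-9.   2.1 11.9] yaw -18.89 z [ 0.062 -0.025 -0.998]
```

Resistance jumped to 15 N, so the stop is reached. I'll release, rise, untilt and move over the T-handle.

```bash

python3 jog.py '{"sx":[0,0,0,0],"sy":[0,0,0,0],"sz":[0,0,0,0],"rx":[0,0,0,0],"ry":[0,0,0,0],"rz":[0,0,0,0]}' 50
python3 jog.py '{"sx":[0,0,0,0,0],"sy":[0,0,0,0,0],"sz":[-0.2,-0.25,-0.25,0,0],"rx":[0,0,0,0,0],"ry":[0,0,0,-0.33,0],"rz":[0,0,0,0,0]}'
python3 st.py 554 34 132
```

```text
t: 7.72
ee_pos: [682.5, -11.6, 224.6]
orientation: [3.082, -0.512, 0.102]
ft_force: [-0.6, 0.7, -0.8]
width: 45.0
grasp_force: 0.0
t: 8.13
ee_pos: [679.9, -10.1, 296.8]
orientation: [3.095, -0.515, 0.004]
ft_force: [-0.3, -0.8, -0.3]
width: 49.9
grasp_force: 0.0
p [679.9 -10.1 296.8] q [-0.03  0.45  1.45 -0.    1.24  1.87] w 49.9 F [-0.3 -0.8 -0.3] yaw -18.9 z [ 0.002 -0.004 -1.   ]
tool delta [-134.    -1.5  164.3]
```

```bash

python3 jog.py '{"sx":[-0.268,-0.268,-0.268,-0.268,-0.268],"sy":[0,0,0,0,-0.015],"sz":[0,0,0,0,0],"rx":[0,0,0,0,0],"ry":[0,0,0,0,0],"rz":[0,0,0,0,0]}'
python3 jog.py '{"sx":[0,0,0,0],"sy":[0,0,0,0],"sz":[0.25,0.25,0.25,0],"rx":[0,0,0,0],"ry":[0,0,0,0],"rz":[0,0,0,0]}'
python3 st.py 554 34 132
python3 - <<'E'
from workcell import ctrl
import cv2,numpy as np
d=ctrl.get_image("scene"); np.savez("pics/s3.npz",**d)
cv2.imwrite("pics/s3.png",cv2.resize(d["img"][150:270,220:380,::-1],(800,600),interpolation=2))
E
```

```text
t: 8.55
ee_pos: [550.1, 35.0, 293.1]
orientation: [3.094, -0.515, 0.0]
ft_force: [0.3, 0.1, 0.2]
width: 50.2
grasp_force: 0.0
t: 8.88
ee_pos: [548.3, 34.5, 214.5]
orientation: [3.092, -0.514, -0.011]
ft_force: [-1.6, -0.8, -0.1]
width: 50.0
grasp_force: 0.0
p [548.3  34.5 214.5] q [ 0.04  0.35  1.81 -0.01  0.98  1.95] w 50.0 F [-1.6 -0.8 -0.1] yaw -18.87 z [-0.008 -0.006 -1.   ]
tool delta [ 6.  -2.  82.5]
```

View pics/s3.png

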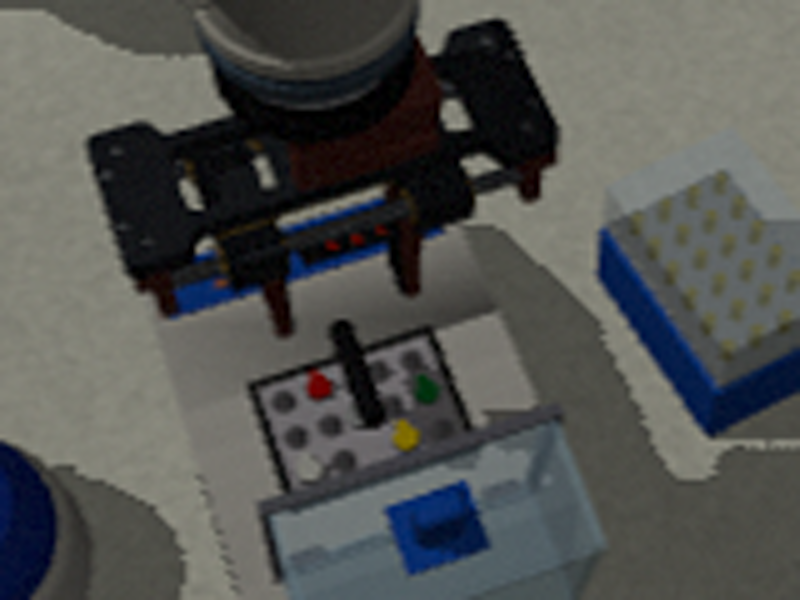

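The hood stays back (hinge edge (270,505)–(560,410)). The bar is free at (342,325)–(370,422) and the fingers straddle its line. I'll check the bar ray against the earlier estimate, then descend.

```bash
python3 -c "
from h import *
d=np.load('pics/s3.npz'); print(plane(d,(220+356/5-.4,150+373/5-.4),134).round(1))"
python3 jog.py '{"sx":[0.02,0.02,0.01,0.01,0],"sy":[-0.005,-0.005,0,0,0],"sz":[0.21,0.21,0.2,0.2,0],"rx":[0,0,0,0,0],"ry":[0.04,0,0,0,0],"rz":[0,0,0,0,0]}'
python3 jog.py '{"sx":[0],"sy":[0],"sz":[0],"rx":[0],"ry":[0],"rz":[0]}'
python3 st.py 554 34 132
```

```text
[554.8  33.6 134. ]
t: 9.35
ee_pos: [557.3, 32.8, 135.6]
orientation: [3.092, -0.514, 0.008]
ft_force: [-0.6, -0.0, 0.3]
width: 50.0
grasp_force: 0.0
t: 9.43
ee_pos: [558.6, 33.0, 138.0]
orientation: [3.093, -0.514, 0.013]
ft_force: [0.3, -0.4, 0.6]
width: 50.0
grasp_force: 0.0
p [558.6  33.  138. ] q [ 0.04  0.47  1.85 -0.01  0.82  1.95] w 50.0 F [ 0.3 -0.4  0.6] yaw -18.89 z [ 0.007 -0.008 -1.   ]
tool delta [-4.7  0.5  6. ]
```

```bash

python3 jog.py '{"sx":[-0.05,0,0,0],"sy":[0.005,0,0,0],"sz":[0.05,0,0,0],"rx":[0,0,0,0],"ry":[-0.04,0,0,0],"rz":[0,0,0,0]}'
python3 st.py 554 34 132
```

```text
t: 9.77
ee_pos: [554.2, 34.2, 133.7]
orientation: [3.095, -0.515, 0.004]
ft_force: [-0.5, 0.1, -0.4]
width: 49.8
grasp_force: 0.0
p [554.2  34.2 133.7] q [ 0.04  0.47  1.86 -0.01  0.81  1.95] w 49.8 F [-0.5  0.1 -0.4] yaw -18.88 z [ 0.002 -0.005 -1.   ]
tool delta [-0.1  0.2  1.7]
```

Well placed, so I'll close.

```bash

python3 jog.py '{"sx":[0,0,0,0,0],"sy":[0,0,0,0,0],"sz":[0.015,0,0,0,0],"rx":[0,0,0,0,0],"ry":[0,0,0,0,0],"rz":[0,0,0,0,0]}' 0
python3 jog.py '{"sx":[0,0,0],"sy":[0,0,0],"sz":[0,0,0],"rx":[0,0,0],"ry":[0,0,0],"rz":[0,0,0]}'
python3 st.py 554 34 257
```

```text
t: 10.18
ee_pos: [553.7, 34.1, 131.3]
orientation: [3.094, -0.515, 0.001]
ft_force: [-0.0, 0.8, 0.1]
width: 20.4
grasp_force: 0.0
t: 10.43
ee_pos: [553.7, 34.0, 131.2]
orientation: [3.094, -0.515, 0.001]
ft_force: [-0.6, -2.2, -0.8]
width: 11.9
grasp_force: 30.0
p [553.7  34.  131.2] q [ 0.04  0.48  1.86 -0.01  0.81  1.95] w 11.9 F [-0.6 -2.2 -0.8] yaw -18.88 z [ 0.    -0.005 -1.   ]
tool delta [   0.5    0.5 -125.8]
```

Gripped at width 11.9 with 30 N and almost no side force. I'll lift slowly, straight up.

```bash

python3 jog.py '{"sx":[0,0,0,0,0],"sy":[0,0,0,0,0],"sz":[-0.04,-0.06,-0.08,-0.08,0],"rx":[0,0,0,0,0],"ry":[0,0,0,0,0],"rz":[0,0,0,0,0]}'
python3 st.py 554 34 257
```

```text
t: 10.85
ee_pos: [554.8, 34.4, 159.2]
orientation: [3.095, -0.515, 0.006]
ft_force: [-0.1, -0.2, -5.1]
width: 12.2
grasp_force: 30.0
p [554.8  34.4 159.2] q [ 0.04  0.43  1.84 -0.01  0.86  1.95] w 12.2 F [-0.1 -0.2 -5.1] yaw -18.88 z [ 0.003 -0.005 -1.   ]
tool delta [ -0.2   0.9 -97.8]
```

```bash

python3 jog.py '{"sx":[0,0,0,0,0],"sy":[0,0,0,0,0],"sz":[-0.1,-0.1,-0.1,-0.1,-0.1],"rx":[0,0,0,0,0],"ry":[0,0,0,0,0],"rz":[0,0,0,0,0]}'
python3 jog.py '{"sx":[0,0,0,0,0],"sy":[0,0,0,0,0],"sz":[-0.1,-0.1,-0.1,-0.1,-0.07],"rx":[0,0,0,0,0],"ry":[0,0,0,0,0],"rz":[0,0,0,0,0]}'
python3 jog.py '{"sx":[0,0,0,0,0],"sy":[0,0,0,0,0],"sz":[0,0,0,0,0],"rx":[0,0,0,0,0],"ry":[0,0,0,0,0],"rz":[0,0,0,0,0]}'
python3 st.py 554 34 257
python3 - <<'E'
from workcell import ctrl
import cv2,numpy as np
d=ctrl.get_image("scene"); np.savez("pics/s4.npz",**d)
cv2.imwrite("pics/s4.png",cv2.resize(d["img"][150:270,220:380,::-1],(800,600),interpolation=2))
E
```

```text
t: 11.27
ee_pos: [553.8, 34.5, 208.6]
orientation: [3.094, -0.515, 0.002]
ft_force: [-0.1, 0.1, -4.7]
width: 11.9
grasp_force: 30.0
t: 11.68
ee_pos: [554.0, 34.8, 255.7]
orientation: [3.095, -0.515, 0.003]
ft_force: [0.9, 0.8, -5.2]
width: 11.9
grasp_force: 30.0
t: 12.1
ee_pos: [553.3, 34.7, 253.6]
orientation: [3.094, -0.515, -0.001]
ft_force: [-1.0, -0.0, -5.0]
width: 11.7
grasp_force: 30.0
p [553.3  34.7 253.6] q [ 0.04  0.31  1.78 -0.01  1.06  1.95] w 11.7 F [-1. -0. -5.] yaw -18.88 z [-0.001 -0.005 -1.   ]
tool delta [ 0.9  0.5 -3.4]
```

View pics/s4.png

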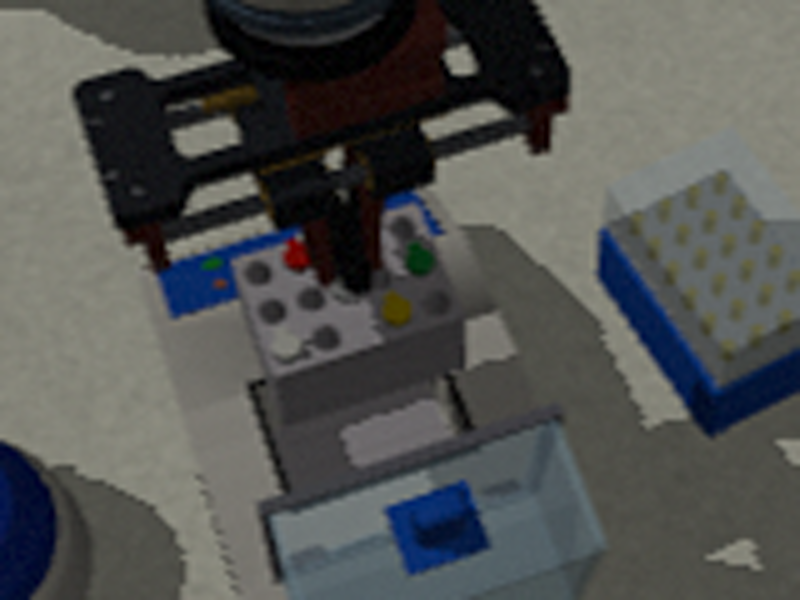

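The block hangs straight above the open well with all four tubes seated and the hood still back. Caps are at about red (296,255), green (418,260), yellow (397,310) and white (290,345). The underside is about 77 mm over the top. I'll check the tilt from the cap rays, then hand in.

```bash
python3 -c "
from h import *
d=np.load('pics/s4.npz'); c,s=np.cos(-.329),np.sin(-.329)
for n,p,b in(('red',(296,255),(-21,-16)),('green',(418,260),(0,34)),('yel',(397,310),(21,16)),('white',(290,345),(21,-34))):
    x=plane(d,(220+p[0]/5-.4,150+p[1]/5-.4),213); print(n,(x[:2]-np.array([554+c*b[0]-s*b[1],34.3+s*b[0]+c*b[1]])).round(1))"
python3 jog.py '{"sx":[0,0,0],"sy":[0,0,0],"sz":[0,0,0],"rx":[0,0,0],"ry":[0,0,0],"rz":[0,0,0]}'
python3 st.py
```

```text
red [-1.6  1.3]
green [-0.8  0.9]
yel [-0.6  1.6]
white [-0.2  2.5]
t: 12.4
ee_pos: [553.7, 34.7, 254.1]
orientation: [3.094, -0.515, 0.001]
ft_force: [0.2, 0.4, -5.4]
width: 11.4
grasp_force: 30.0
p [553.7  34.7 254.1] q [ 0.04  0.31  1.78 -0.01  1.06  1.95] w 11.4 F [ 0.2  0.4 -5.4] yaw -18.88 z [-0.    -0.005 -1.   ]
```

```bash
python3 -c "
from workcell import ctrl
print(ctrl.close_job())"
```

```text
the job is handed in; nothing more can be done
None
```

I've handed the job in, with no verdict returned: the hood is folded back to its stop, and the block with its four tubes is held level and still above the well, its underside about 77 mm over the heater's top; the rack, tip box and centrifuge were not touched.

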